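Roll the desk caddy into its parking dock

TASK

Push the little wheeled desk caddy, with the mug riding on it, nose first (its blue grip is there to hold) until both front castors trail straight while it is still short of the dock, then steer it squarely in between the dock's two rails. Press its nose firmly but gently onto the sprung buffer, at about 10 newtons for about a second and never over 15, then ease off and let go so that it stays parked just at the buffer with its castors still straight. Keep all the wheels on the surface, the mug standing untouched in its place and everything else where it is.

Things in the scene. Friction and masses are not known exactly. Their poses are not given: they have to be found in the camera images.
- caddy: Rolling desk caddy: white tray 200 mm long (x), 150 mm wide (y), deck top 36 mm, rim top 50 mm above the surface; 0.65 kg empty. Origin on the surface under its middle; +x points to the nose (the end away from the blue grip). Two rear wheels 65 mm behind the middle do not swivel; two swivel castors stand 70 mm ahead of the middle, 55 mm to either side. Rolls with well under 2 N.
- caddy_grip (a point): Centre of the caddy's blue push grip: an upright flat bar 16 mm thick (along caddy x), 116 mm wide (y), 26 mm high, its centre 103 mm above the surface and 88 mm behind the caddy's middle, on two thin posts 48 mm to either side; free space below it down to the deck. Caddy axes. A black battery box 225 mm tall stands 90 mm or more behind it: come over from the robot's side.
- caddy_nose (a point): Middle of the caddy's front face, 100 mm ahead of its middle and 40 mm above the surface; same axes as the caddy. A low, wide black router stands close by the caddy on its +y side (away from the robot); 50 mm of rolling straight ahead, then a smooth swing toward the dock, clears it.
- castor_left (a joint): Swivel of the front castor on the caddy's +y side, rad, turning freely all round: 0 = wheel trails straight behind its pivot as the caddy moves nose first. The wheel stands 9 mm off the pivot and swings to 0 within some 40 mm of straight forward rolling. Starts turned well out.
- castor_right (a joint): The same for the front castor on the caddy's -y side.
- dock: Fixed aluminium parking dock. Origin on the surface at the middle of its mouth, +x points inward. Two parallel rails 48 mm high, inner faces 84 mm to either side of the middle line, from x = 36 to 126 mm, with flared lead-ins reaching out to x = 7 mm; end wall face at x = 136 mm. A black rubber buffer stands before the end wall.
- buffer_nominal (a point): Nominal middle of the buffer's face, a point fixed to the dock 100 mm inside its mouth, 44 mm up. The pad (70 mm wide, 26 high) rides on a spring of about 5 N per mm with 6 mm of travel. Its stem is screwed in or out anew each time and this is not measured: the relaxed face truly lies anywhere up to 14 mm before or behind this point, to be found by feel. Axes of the dock.
- mug: White mug, 92 mm across, 95 mm tall, standing on the caddy's deck ahead of the middle, its handle toward the caddy's -y side; origin at the centre of its underside.
- stapler: Red stapler lying beyond the dock's far side; leave alone.
- clip_dish: Small brass dish of clips, left front; leave alone.
- eraser: Eraser beside the clip dish; leave alone.

How it is judged:
By the outcome, as a careful person would: the job done as asked, in the order asked, and still so for the second after the job is handed in, with the robot touching nothing.
It also fails if it takes over 69 s, if anything falls off the work surface, if the arm or the gripper's body presses on something with over 40 N, if the wrist force passes 120 N, or if a joint passes its speed limit or range.

ROBOT

A 6-joint arm with a two-finger parallel gripper is mounted at the origin on a cart in front of the work surface, level with it; the furniture and walls round the work are solid. World frame = base frame: x ahead of the robot, y to its left, z up, the work surface at z = 0. Lengths are in m, angles in rad, forces in N, time in s.
With the tool pointing down it reaches from about 0.35 to 0.85 m from the base axis. Payload 8.1 kg.
Tool frame: the origin (TCP) lies on the centre line of the jaws, within the pads' length; the fingertips stand robot.tip_reach ahead of it and the grasp point (between the pads) lies 5 mm behind it (robot.tip_reach is the distance from the TCP to the fingertips, in m); z points along the fingers, y is the direction in which the jaws open and shut (so a half turn about z gives the same grasp; the last joint's range is limited). The gripper opens to 93 mm and grips with 3 to 60 N. Pads are 15 mm wide; open, the fingers measure 128 mm over their backs; the gripper's body (75 mm by 188 mm) begins 65 mm behind the grasp point.
Start: joints at [1.078, 0.13, 1.488, -0, 1.523, -0.085], TCP at [0.238, 0.551, 0.233] pointing down, gripper open.
Joint ranges: [-2.96, 2.96], [-0.89, 2.26], [0.02, 2.5], [-1.34, 4.48], [0, 2.73], [-2.66, 2.66]. Speed limits (rad/s): [2.39, 2.39, 2.79, 3.14, 3.14, 3.14].

INTERFACE

Orientations are given as a rotation vector (axis times angle).
In Python, from plant import sensors, read_camera, robot gives the robot as it stands.
- The arm moves only by the tool play_rows, never from a script. Its argument "series" is a list that holds one entry, the list of rows, each a list of 5 numbers: the closure, from -1 (fully open) to 1 (shut), then the shift along the world's x, y, z in m, then the turn about the world's z in rad. A call has 1 to 8 rows; each row is the pose to reach, as a shift and turn from the pose commanded when the call began; what a row does not reach only later rows make up. A row lasts 1/10 s, in which the tool goes at most 50 mm and 8.59 degrees, less where a joint would pass 70% of its speed; a pose out of reach is approached as far as the arm can. A call with a gripper value outside its range is refused whole. The fingers move at their own pace and stop on an object; "force" is the grip in N (left out, the last holds). Time passes only in rows, so rows that repeat a pose let the fingers close. It gives the time, the measured TCP pose, the force and the opening at its end, in the units of the state.
- sensors.read_state(): the state, without advancing time (a new reading comes with each control period).
- read_camera(name): name is "side" or "top"; returns a dict with "color" (384x512x3 uint8, red, green, blue), "range_z" (384x512 float32, m along the optical axis (not along the pixel's ray), 0 where there is no reading), "intrinsics" (3x3 intrinsics, pixels), "D" ([k1, k2, p1, p2, k3] as OpenCV has them; the pictures are not rectified), "rvec" (rotation vector, rad) and "tvec" (3), from world to camera coordinates, as OpenCV has them. Camera axes: x right, y down, z forward; pixel columns grow to the right and rows downward; lengths in m; the calibration is good to about 2 mm. A picture is of the moment at which its call begins.
- robot.close_job(): hands the job in, once; it reports no verdict.
The state is a dict: "t": time; "q": joint angles; "dq": joint speeds; "joint_torque": joint torques, N m; "tool_pos": TCP position; "orientation": TCP orientation; "force": force on the tool from outside, world axes, zero at the start; "wrist_torque": the same for the moment, N m; "opening": finger opening in m.
Only numpy, scipy, OpenCV 4.12 (cv2) and the standard library are available. Lean on these libraries where they do the work, as an engineer would, in place of code of your own. Each camera call takes 0.05 s, during which the arm holds its last target.

## Working session

There is one attempt and no reset: what is moved stays moved. The work goes in short steps, Python scripts to look and compute and a tool call to move; the robot and the scene stay as the last step left them, time stands still between calls to the robot, and variables do not carry over. Pictures are saved under pics/ and viewed, and the job is handed in when it is done.

Besides the shell and the picture viewer there is one more tool, called as name(argument=value, ...), one argument or row to a line, values as JSON. play_rows: Moves the arm, as the interface text tells. Its arguments: {"type":"object","properties":{"series":{"type":"array","items":{"type":"array","items":{"type":"array","items":{"type":"number"}}}},"force":{"type":"number"}},"required":["series"]}

```bash
ls; mkdir -p pics; python3 - <<'E'
from plant import sensors, read_camera, robot
import cv2,numpy as np
print(sensors.read_state()); print(robot.tip_reach)
for n in("side","top"):
    c=read_camera(n); cv2.imwrite(f"pics/{n}0.png",c["color"][:,:,::-1]); np.savez(f"{n}0.npz",**c)
    print(n,c["intrinsics"],c["D"],c["rvec"],c["tvec"])
E
```

```text
pics
{'t': 0.0, 'q': array([ 1.07759616e+00,  1.31183070e-01,  1.48927551e+00, -2.53139061e-05,
        1.52299900e+00, -8.53694686e-02]), 'dq': array([-1.21858346e-05, -3.88695413e-05,  7.87283376e-04,  5.28852329e-04,
        2.50637924e-04,  2.75655887e-04]), 'joint_torque': array([ 7.50034469e-04, -5.59851551e+01, -4.91747010e+01,  7.68375350e-02,
        3.63915483e-02, -1.35234654e-04]), 'tool_pos': array([0.23768236, 0.55031857, 0.23157642]), 'orientation': array([-6.36083554e-01, -3.07600456e+00,  2.81856394e-03]), 'force': array([-0.47935187, -0.34230699,  0.61200851]), 'wrist_torque': array([ 0.0381153 , -0.01365907, -0.02076311]), 'opening': 0.09303869029517466}
0.014
side [[367.61333747   0.         261.73927826]
 [  0.         367.61333747 192.08680858]
 [  0.           0.           1.        ]] [-0.10359053  0.          0.          0.          0.        ] [ 0.26722413 -2.65420386  1.46587022] [0.5112786  0.12010257 0.98452394]
top [[407.85831831   0.         251.30963065]
 [  0.         407.85831831 199.30635596]
 [  0.           0.           1.        ]] [-0.02978742  0.          0.          0.          0.        ] [ 2.08932352 -2.14058661  0.17041564] [0.06068578 0.5229623  1.31831282]
```

View pics/side0.png

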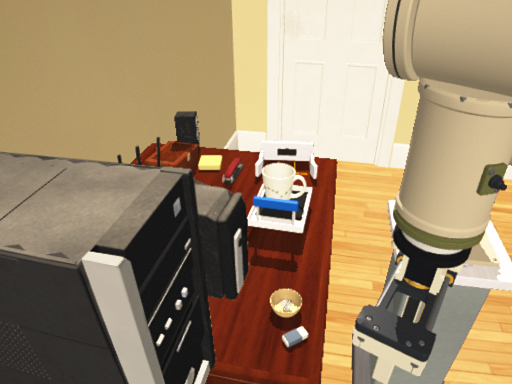

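View pics/top0.png

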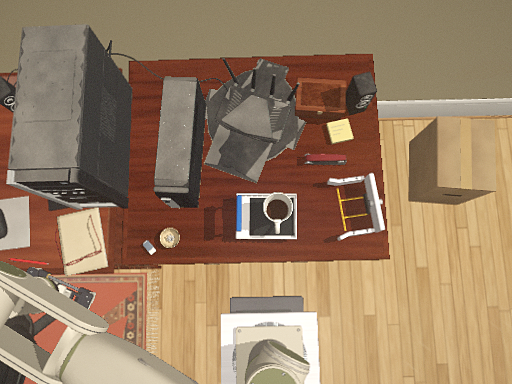

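```bash
cat > h.py <<'E'
import cv2,numpy as np
def load(n,k):
    d=np.load(f"{n}{k}.npz"); return {a:d[a] for a in d}
def cast(c,px,h):
    R=cv2.Rodrigues(c["rvec"])[0]; o=-R.T@c["tvec"].ravel()
    u=cv2.undistortPoints(np.float64(px).reshape(-1,1,2),c["intrinsics"],c["D"]).reshape(-1,2)
    d=np.c_[u,np.ones(len(u))]@R
    return o+d*((h-o[2])/d[:,2])[:,None]
def proj(c,P): return cv2.projectPoints(np.float64(P).reshape(-1,1,3),c["rvec"],c["tvec"],c["intrinsics"],c["D"])[0].reshape(-1,2)
def cloud(c):
    h,w=c["range_z"].shape; v,u=np.mgrid[:h,:w]; p=np.c_[u.ravel(),v.ravel()].astype(float)
    n=cv2.undistortPoints(p.reshape(-1,1,2),c["intrinsics"],c["D"]).reshape(-1,2)
    X=np.c_[n,np.ones(len(n))]*c["range_z"].reshape(-1,1)
    R=cv2.Rodrigues(c["rvec"])[0]; return ((X-c["tvec"].ravel())@R).reshape(h,w,3)
def snap(k,names=("side","top")):
    from plant import read_camera
    for n in names:
        c=read_camera(n); np.savez(f"{n}{k}.npz",**c); cv2.imwrite(f"pics/{n}{k}.png",c["color"][:,:,::-1])
def crop(n,k,x0,y0,x1,y1,s):
    c=load(n,k); im=cv2.resize(c["color"][y0:y1,x0:x1,::-1],None,fx=s,fy=s,interpolation=cv2.INTER_CUBIC); cv2.imwrite(f"pics/{n}{k}c.png",im)
E
python3 - <<'E'
from h import *
crop("top",0,220,160,400,260,4); crop("side",0,230,125,330,245,5)
c=load("top",0); W=cloud(c); im=c["color"]; hsv=cv2.cvtColor(im,cv2.COLOR_RGB2HSV)
z=W[...,2]
print("surface z",np.median(z[238:255,180:230]))
m=(hsv[...,1]<60)&(hsv[...,2]>120)
for name,(x0,x1,zr) in {"caddy":(225,310,(.042,.058)),"dock":(320,390,(.035,.062)),"dockhi":(320,390,(.062,.2))}.items():
    k=m&(z>zr[0])&(z<zr[1]); k[:,:x0]=0;k[:,x1:]=0;k[:165]=0;k[250:]=0
    P=W[k]; print(name,len(P),P.min(0),P.max(0),cv2.minAreaRect(P[:,:2].astype(np.float32)))
b=(hsv[...,0]>100)&(hsv[...,0]<125)&(hsv[...,1]>150)&(hsv[...,2]>90); b[:,:220]=0;b[:,260:]=0;b[:185]=0;b[250:]=0
px=np.argwhere(b)[:,::-1]; P=W[b]; print("blue",len(P),np.median(P,0),P.min(0),P.max(0)); Q=cast(c,px,.116); print(cv2.minAreaRect(Q[:,:2].astype(np.float32)))
E
```

```text
surface z -6.373037940430176e-05
caddy 237 [ 0.39067999 -0.10217628  0.04204514] [0.54424481 0.10139964 0.05734886] ((0.46716615557670593, -0.000254608690738678), (0.19933061301708221, 0.14958065748214722), 88.14554595947266)
dock 431 [ 0.38445977 -0.38415935  0.03503927] [ 0.59608021 -0.21514039  0.06165618] ((0.49672046303749084, -0.3057476282119751), (0.20742397010326385, 0.1581902951002121), 7.161446571350098)
dockhi 301 [ 0.40838033 -0.3779885   0.06228557] [ 0.59976217 -0.34410474  0.07880974] ((0.5040450692176819, -0.3607446253299713), (0.19264531135559082, 0.018602615222334862), 6.204541206359863)
blue 141 [0.46891502 0.08892723 0.11500871] [0.41462584 0.08247479 0.10882322] [0.52794736 0.09383945 0.1226506 ]
((0.47080156207084656, 0.08814425766468048), (0.009585076943039894, 0.11216036975383759), 89.03131103515625)
```

View pics/top0c.png

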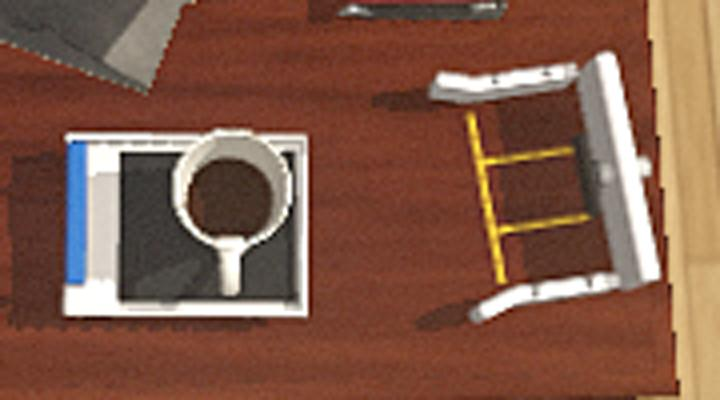

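View pics/side0c.png

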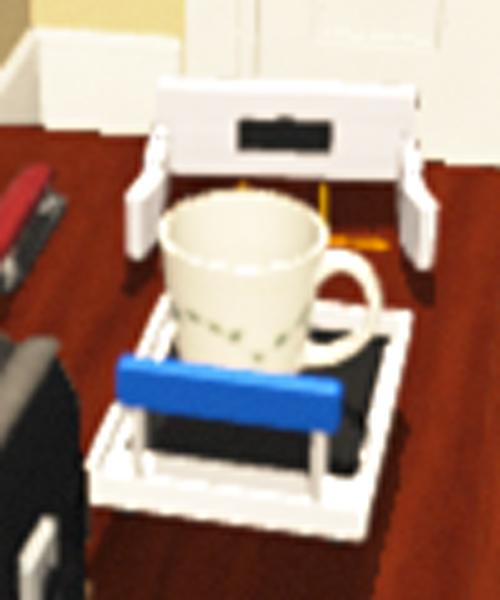

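```bash
python3 - <<'E'
from h import *
c=load("top",0); W=cloud(c); im=c["color"]; hsv=cv2.cvtColor(im,cv2.COLOR_RGB2HSV); z=W[...,2]
def fit(P): 
    r=cv2.minAreaRect(P[:,:2].astype(np.float32)); return r
# box
k=(z>.19)&(z<.26);k[:,:145]=0;k[:,210:]=0;k[:60]=0
P=W[k];print("box",P.min(0),P.max(0),fit(P)); print(cv2.boxPoints(fit(P)))
k=(z>.02)&(z<.3);k[:,:206]=0;k[:,308:]=0;k[:60]=0;k[185:]=0
P=W[k];print("router",P.min(0),P.max(0)); 
for t in np.arange(-.12,.16,.03):
  s=P[abs(P[:,1]-t)<.015]; print(round(t,2),s[:,0].min() if len(s) else None)
# caddy edges: subpixel by white mask in upscaled gray
k=(hsv[...,1]<70)&(hsv[...,2]>110)&(z>.03)&(z<.06); k[:,:228]=0;k[:,305:]=0;k[:185]=0;k[245:]=0
px=np.argwhere(k)[:,::-1]; Q=cast(c,px,.05)
print("caddy",cv2.minAreaRect(Q[:,:2].astype(np.float32)),len(Q))
# edge fits
g=cv2.cvtColor(im,cv2.COLOR_RGB2GRAY).astype(float); r=im[...,2].astype(float) # blue channel: table low, white high
def edge(cols,rows,axis):
    out=[]
    if axis=='v':
        for u in cols:
            s=r[rows[0]:rows[1],u]; d=np.diff(s); i=np.argmax(abs(d)); w=abs(d[max(0,i-1):i+2]); out.append((u,rows[0]+.5+(np.arange(max(0,i-1),max(0,i-1)+len(w))*w).sum()/w.sum()))
    else:
        for v in rows:
            s=r[v,cols[0]:cols[1]]; d=np.diff(s); i=np.argmax(abs(d)); w=abs(d[max(0,i-1):i+2]); out.append((cols[0]+.5+(np.arange(max(0,i-1),max(0,i-1)+len(w))*w).sum()/w.sum(),v))
    return np.array(out)
def line(P):
    vx,vy,x,y=cv2.fitLine(P[:,:2].astype(np.float32),cv2.DIST_HUBER,0,.001,.001).ravel(); return np.degrees(np.arctan2(vy,vx)),x,y
for n,e in {"top":edge(range(245,262),(188,198),'v'),"bot":edge(range(242,292),(235,246),'v'),"nose":edge((290,303),range(198,236),'h')}.items():
    print(n,line(cast(c,e,.05)))
k=(hsv[...,0]>18)&(hsv[...,0]<32)&(hsv[...,1]>150)&(hsv[...,2]>130); k[:,:325]=0;k[:,:][:180]=0;k[:,372:]=0;k[250:]=0
px=np.argwhere(k)[:,::-1]; Y=cast(c,px,0.0); print(len(Y),np.round(Y.min(0),3),np.round(Y.max(0),3))
print("mouthline",cv2.minAreaRect(Y[Y[:,1]>-.25][:,:2].astype(np.float32)),line(Y[(px[:,0]<347)&(px[:,0]>335)]))
# wall top
k=(z>.066)&(z<.09);k[:,:350]=0;k[:,386:]=0;k[:170]=0;k[250:]=0
P=W[k];print("wall",fit(P),np.median(P[:,2]),line(P))
for nm,a in {"far":(165,192),"near":(222,245)}.items():
    k=(z>.038)&(z<.056)&(hsv[...,2]>150);k[:,:325]=0;k[:,372:]=0;k[:a[0]]=0;k[a[1]:]=0
    P=W[k];print(nm,len(P),cv2.boxPoints(fit(P)).round(4).tolist(),fit(P))
# mug
k=(z>.11)&(z<.15);k[:,:255]=0;k[:,300:]=0;k[:185]=0;k[245:]=0
P=W[k];print("mug",P.min(0),P.max(0),np.median(P[:,2]))
E
```

```text
box [0.5094643  0.20579228 0.19005056] [0.89409313 0.3360831  0.2348363 ] ((0.7020019292831421, 0.269705593585968), (0.10931189358234406, 0.3811996877193451), 86.02593994140625)
[[0.50807244 0.22839056]
 [0.88835555 0.20197158]
 [0.8959314  0.3110206 ]
 [0.5156483  0.3374396 ]]
router [ 0.64035926 -0.15547599  0.02000299] [1.02787389 0.20383149 0.17323783]
-0.12 0.7999642315989576
-0.09 0.740777269034365
-0.06 0.7201828676652478
-0.03 0.7033322138974438
0.0 0.6460500495274218
0.03 0.6645232357531716
0.06 0.6403592644604824
0.09 0.6479442577131663
0.12 0.649686553029499
0.15 0.6539654432026767
caddy ((0.46695348620414734, -0.0002578422427177429), (0.1997481733560562, 0.14778967201709747), 88.46186065673828) 821
top (np.float32(87.5931), np.float32(0.5462515), np.float32(0.039453026))
bot (np.float32(88.44502), np.float32(0.39242375), np.float32(0.02590896))
nose (np.float32(-2.3020916), np.float32(0.4609382), np.float32(-0.10025395))
162 [ 0.418 -0.344  0.   ] [ 0.565 -0.249  0.   ]
mouthline ((0.5565404295921326, -0.2493244856595993), (3.2974639907479286e-07, 0.017743978649377823), 8
[... 272 characters left out ...]
t32(-0.3602357))
far 119 [[0.5726000070571899, -0.21570000052452087], [0.5791000127792358, -0.3328000009059906], [0.5965999960899353, -0.33180001378059387], [0.5900999903678894, -0.21480000019073486]] ((0.5846019387245178, -0.27375996112823486), (0.0175593513995409, 0.11719230562448502), 3.184577226638794)
near 120 [[0.38280001282691956, -0.24120000004768372], [0.40540000796318054, -0.34630000591278076], [0.421999990940094, -0.34279999136924744], [0.3995000123977661, -0.23759999871253967]] ((0.4024238884449005, -0.2919917404651642), (0.017036553472280502, 0.10751830041408539), 12.115785598754883)
mug [ 0.41137672 -0.08115587  0.11003252] [0.52850749 0.00742944 0.1363689 ] 0.12592865887665983
```

```bash
python3 - <<'E'
from h import *
crop("top",0,318,165,390,250,8)
for n in("top","side"):
    c=load(n,0); R=cv2.Rodrigues(c["rvec"])[0]; print(n,-R.T@c["tvec"].ravel())
crop("side",0,250,135,325,185,10)
E
```

```text
top [0.2747679  0.02027464 1.39255612]
side [0.34684055 0.85591346 0.62628398]
```

View pics/top0c.png

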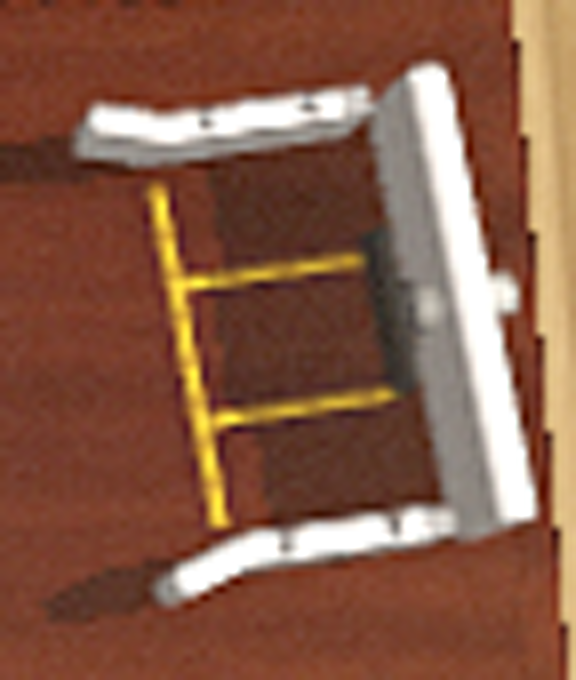

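View pics/side0c.png

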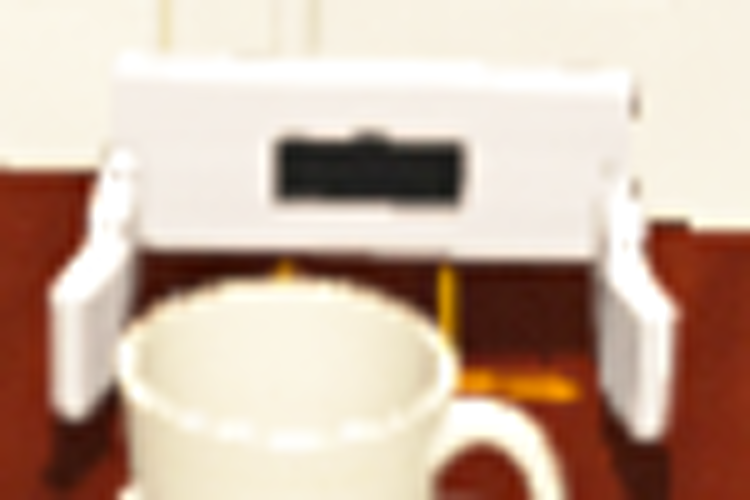

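```bash
python3 - <<'E'
from h import *
c=load("top",0)
def f(l,h): 
    l=np.array(l,float); return cast(c,np.c_[318+(l[:,0]+.5)/8-.5,165+(l[:,1]+.5)/8-.5],h)[:,:2]
H=f([(208,122),(310,106),(288,543),(396,525)],.048); print("holes",H)
Y=f([(157,185),(218,525),(200,283),(360,260),(220,418),(395,393)],0.001);print("yellow",Y)
w=f([(412,68),(500,520)],.076);print("wall",w)
a=lambda p,q:np.degrees(np.arctan2(q[0]-p[0],-(q[1]-p[1])))
print("angs",a(H[0],H[1]),a(H[2],H[3]),a(Y[2],Y[3]),a(Y[4],Y[5]))
n=lambda p,q:np.degrees(np.arctan2(q[1]-p[1],q[0]-p[0]))
print("perp",n(H[2],H[0]),n(H[3],H[1]),n(Y[1],Y[0]),n(w[1],w[0]))
print(np.linalg.norm(H[0]-H[2]),np.linalg.norm(H[1]-H[3]),H.mean(0),Y[:2].mean(0),w.mean(0))
W=cloud(c);z=W[...,2];P=W[[180,195,210,222],[371,374,377,379]];print(P)
E
```

```text
holes [[ 0.58295396 -0.26431203]
 [ 0.58870384 -0.30763597]
 [ 0.40464982 -0.28598462]
 [ 0.41092029 -0.33082591]]
yellow [[ 0.5662789  -0.25038255]
 [ 0.41763235 -0.26744631]
 [ 0.52255584 -0.26629823]
 [ 0.53082058 -0.33593888]
 [ 0.46356767 -0.27118776]
 [ 0.4724198  -0.34678754]]
wall [[ 0.59714425 -0.34400779]
 [ 0.40901544 -0.36549049]]
angs 7.560015804849454 7.960451670769517 6.7680308682233 6.67846752366136
perp 6.930217128461965 7.431655909164134 6.548557475922564 6.5144699567245645
0.17961644627187204 0.17928960612499387 [ 0.49680698 -0.29718963] [ 0.49195563 -0.25891443] [ 0.50307985 -0.35474914]
[[ 0.57420094 -0.34952041  0.07275242]
 [ 0.52352736 -0.35556252  0.072623  ]
 [ 0.47375431 -0.36197814  0.07104029]
 [ 0.43402031 -0.36495751  0.07262797]]
```

play_rows(
  series=[
    [[-1,0,0,0.05,0],[-1,0,0,0.1,0],[-0.3,0.02,-0.04,0.12,0.05],[-0.3,0.04,-0.08,0.12,0.1],[-0.3,0.06,-0.12,0.12,0.15],[-0.3,0.08,-0.16,0.12,0.2],[-0.3,0.1,-0.2,0.12,0.25],[-0.3,0.12,-0.24,0.12,0.3]],
  ],
  force=30,
)

```text
t: 0.9
tool_pos: [0.3582, 0.3091, 0.3523]
orientation: [-0.165, -3.137, 0.0]
force: [1.8, -0.5, 0.4]
opening: 0.0608
```

play_rows(
  series=[
    [[-0.3,0.02,-0.04,0,0.04],[-0.3,0.04,-0.08,0,0.0735],[-0.3,0.06,-0.12,0,0.0735],[-0.3,0.08,-0.16,0,0.0735],[-0.3,0.1,-0.2,0,0.0735],[-0.3,0.113,-0.2225,0,0.0735],[-0.3,0.113,-0.2225,0,0.0735],[-0.3,0.113,-0.2225,0,0.0735]],
  ],
)

```text
t: 1.7
tool_pos: [0.4708, 0.0881, 0.3522]
orientation: [-0.056, -3.14, -0.0]
force: [-1.2, -0.3, 0.4]
opening: 0.0604
```

```bash
cat > st.py <<'E'
from plant import sensors
import numpy as np
def st():
    s=sensors.read_state(); r=s["orientation"]; import cv2
    R=cv2.Rodrigues(r)[0]; print("t",round(s["t"],2),"pos",s["tool_pos"].round(4),"jaw deg",round(np.degrees(np.arctan2(R[1,1],R[0,1]))%180,2),"zax",R[:,2].round(3),"F",s["force"].round(2),"T",s["wrist_torque"].round(2),"open",round(s["opening"],4),"q",s["q"].round(2))
if __name__=="__main__": st()
E
python3 st.py; python3 -c "
from h import *
snap(1,('top',)); crop('top',1,210,160,400,260,4)"
```

```text
t 1.7 pos [0.4708 0.0881 0.3522] jaw deg 87.94 zax [-0.001  0.    -1.   ] F [-1.2  -0.25  0.44] T [ 0.04 -0.04 -0.01] open 0.0604 q [ 0.08 -0.22  1.61  0.    1.75 -1.46]
```

View pics/top1c.png

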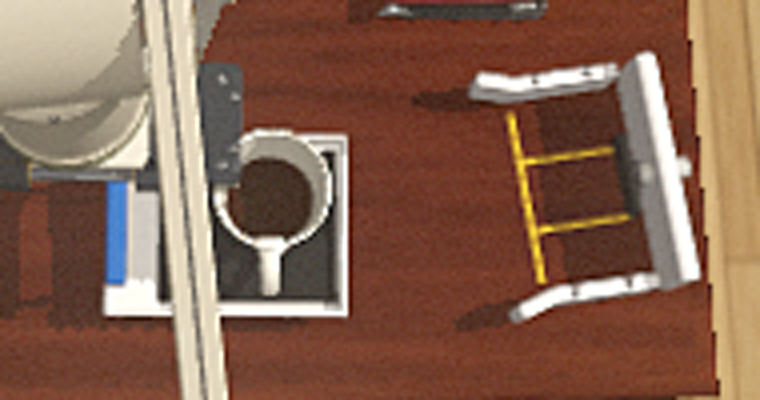

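play_rows(
  series=[
    [[-0.3,0,0,-0.04,0],[-0.3,0,0,-0.08,0],[-0.3,0,0,-0.12,0],[-0.3,0,0,-0.15,0],[-0.3,0,0,-0.18,0],[-0.3,0,0,-0.19,0],[-0.3,0,0,-0.2,0],[-0.3,0,0,-0.2,0]],
  ],
)

```text
t: 2.55
tool_pos: [0.4706, 0.0889, 0.1525]
orientation: [-0.052, -3.141, -0.0]
force: [0.7, -1.2, -1.2]
opening: 0.0603
```

```bash
python3 st.py; python3 -c "
from h import *
snap(2); crop('side',2,230,125,330,245,5)"
```

```text
t 2.55 pos [0.4706 0.0889 0.1525] jaw deg 88.09 zax [-0.001  0.    -1.   ] F [ 0.7  -1.19 -1.24] T [ 0.04  0.02 -0.01] open 0.0603 q [ 0.08 -0.15  1.91  0.    1.38 -1.46]
```

View pics/side2c.png

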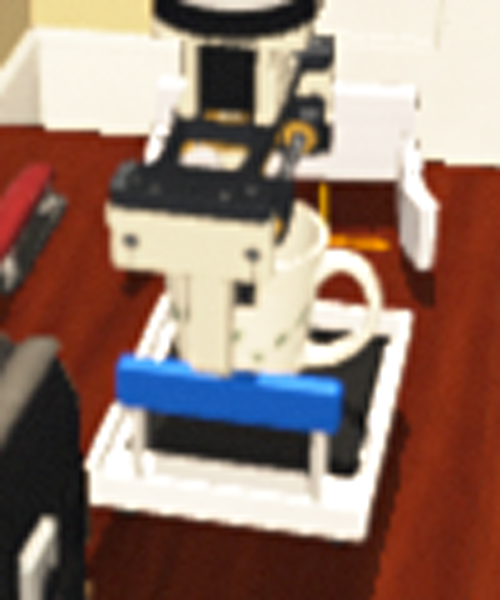

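play_rows(
  series=[
    [[-0.3,0,0,-0.02,0],[-0.3,0,0,-0.035,0],[-0.3,0,0,-0.045,0],[-0.3,0,0,-0.0545,0],[-0.3,0,0,-0.0545,0],[-0.3,0,0,-0.0545,0]],
  ],
)

```text
t: 3.25
tool_pos: [0.4713, 0.0884, 0.0987]
orientation: [0.054, 3.141, 0.0]
force: [-0.2, 0.1, 0.3]
opening: 0.0607
```

```bash
python3 st.py; python3 -c "
from h import *
snap(3); crop('side',3,230,125,330,245,5); crop('top',3,210,160,400,260,4)"
```

```text
t 3.25 pos [0.4713 0.0884 0.0987] jaw deg 88.04 zax [ 0.001  0.    -1.   ] F [-0.19  0.15  0.25] T [ 0.04 -0.03 -0.  ] open 0.0607 q [ 0.08 -0.09  1.96  0.    1.27 -1.46]
```

View pics/side3c.png

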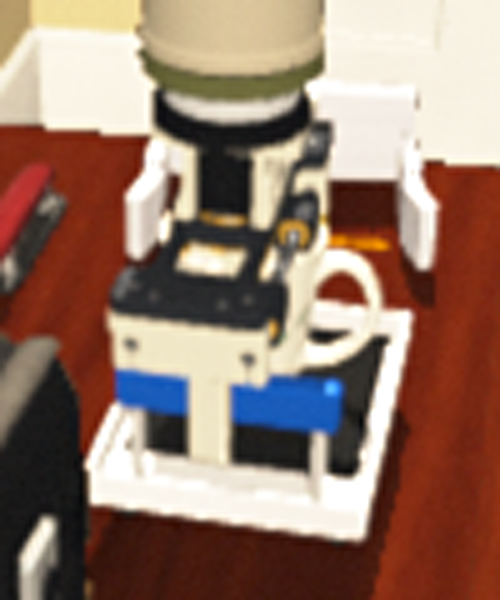

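View pics/top3c.png

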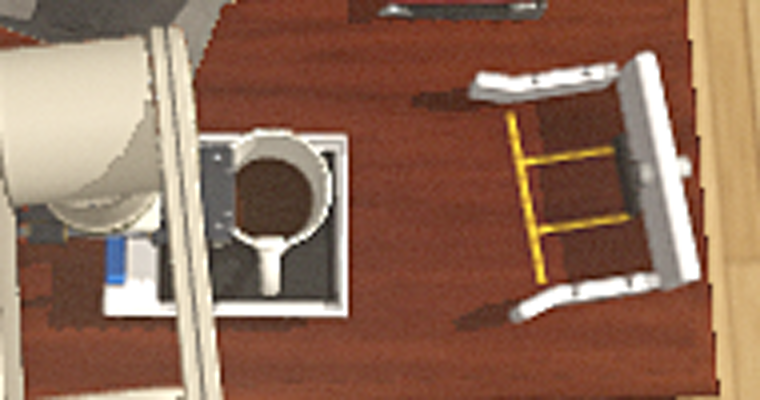

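play_rows(
  series=[
    [[0.2,0,0,0,0],[0.5,0,0,0,0],[0.8,0,0,0,0],[1,0,0,0,0],[1,0,0,0,0],[1,0,0,0,0],[1,0,0,0,0],[1,0,0,0,0]],
  ],
  force=30,
)

```text
t: 4.15
tool_pos: [0.4709, 0.0883, 0.0981]
orientation: [-0.054, -3.141, 0.0]
force: [0.4, -0.2, 0.1]
opening: 0.0158
```

```bash
python3 st.py; python3 st.py;python3 -c "
from h import *
snap(4);  crop('top',4,210,160,400,260,4);crop('side',4,230,125,330,245,5)"; python3 st.py
```

```text
t 4.15 pos [0.4709 0.0883 0.0981] jaw deg 88.04 zax [-0. -0. -1.] F [ 0.4  -0.18  0.15] T [ 0.03 -0.    0.05] open 0.0158 q [ 0.08 -0.09  1.96 -0.    1.27 -1.46]
t 4.15 pos [0.4709 0.0883 0.0981] jaw deg 88.04 zax [-0. -0. -1.] F [ 0.4  -0.18  0.15] T [ 0.03 -0.    0.05] open 0.0158 q [ 0.08 -0.09  1.96 -0.    1.27 -1.46]
t 4.25 pos [0.471  0.0883 0.0982] jaw deg 88.03 zax [ 0. -0. -1.] F [ 0.23  0.5  -0.47] T [-0.02 -0.03  0.04] open 0.0157 q [ 0.08 -0.09  1.96 -0.    1.27 -1.46]
```

View pics/top4c.png

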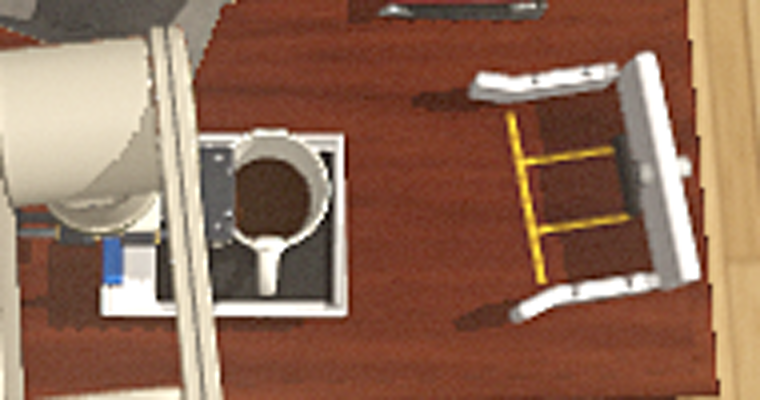

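play_rows(
  series=[
    [[1,-0.0001,-0.002,0,0],[1,-0.0002,-0.005,0,0],[1,-0.0003,-0.009,0,0],[1,-0.0005,-0.014,0,0],[1,-0.0007,-0.02,0,0],[1,-0.0009,-0.026,0,0],[1,-0.0011,-0.032,0,0],[1,-0.0013,-0.038,0,0]],
  ],
)

```text
t: 5.05
tool_pos: [0.4697, 0.0497, 0.0982]
orientation: [0.054, 3.141, -0.0]
force: [1.0, 0.1, -0.6]
opening: 0.0157
```

play_rows(
  series=[
    [[1,-0.0002,-0.006,0,0],[1,-0.0004,-0.012,0,0],[1,-0.0006,-0.018,0,0],[1,-0.0008,-0.024,0,0],[1,-0.001,-0.029,0,0],[1,-0.0012,-0.033,0,0],[1,-0.0013,-0.036,0,0],[1,-0.0013,-0.037,0,0]],
  ],
)

```text
t: 5.85
tool_pos: [0.4684, 0.013, 0.0982]
orientation: [0.054, 3.141, -0.0]
force: [2.0, 2.6, -0.4]
opening: 0.0161
```

```bash
python3 st.py; python3 -c "
from h import *
snap(5);  crop('top',5,210,160,400,260,4);crop('side',5,230,125,330,245,5)"; python3 st.py
```

```text
t 5.85 pos [0.4684 0.013  0.0982] jaw deg 88.02 zax [ 0. -0. -1.] F [ 2.04  2.63 -0.4 ] T [ 0.19 -0.36  0.07] open 0.0161 q [-0.08 -0.12  1.99 -0.    1.27 -1.62]
t 5.95 pos [0.4684 0.013  0.0981] jaw deg 88.02 zax [ 0. -0. -1.] F [ 1.86 -1.4  -1.81] T [-0.08 -0.34  0.09] open 0.0159 q [-0.08 -0.12  1.99 -0.    1.27 -1.62]
```

View pics/top5c.png

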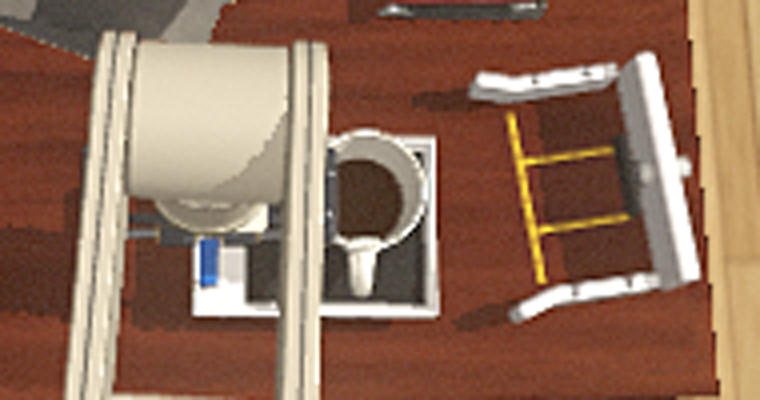

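View pics/side5c.png

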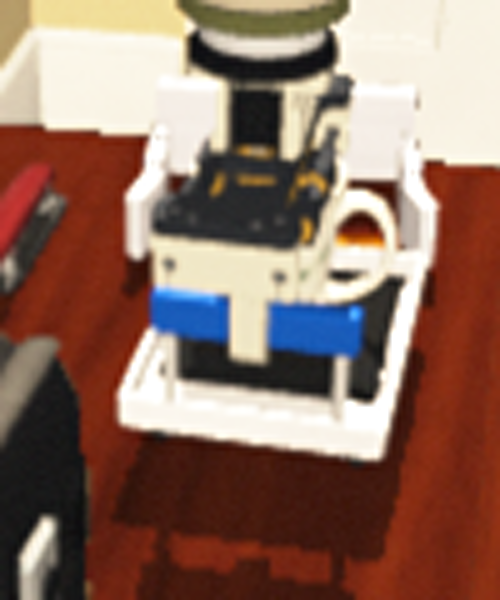

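```bash
cat > meas.py <<'E'
from h import *
def edge(r,cols,rows,axis):
    out=[]
    it=cols if axis=='v' else rows
    for u in it:
        s=r[rows[0]:rows[1],u] if axis=='v' else r[u,cols[0]:cols[1]]
        d=np.diff(s); i=np.argmax(abs(d)); a=max(0,i-1); w=abs(d[a:i+2]); p=(rows[0] if axis=='v' else cols[0])+.5+(np.arange(a,a+len(w))*w).sum()/w.sum()
        out.append((u,p) if axis=='v' else (p,u))
    return np.array(out)
def line(P):
    vx,vy,x,y=cv2.fitLine(P[:,:2].astype(np.float32),cv2.DIST_HUBER,0,.001,.001).ravel(); a=np.degrees(np.arctan2(vy,vx)); return [round(float(v),4) for v in (a,x,y)]
E
python3 - <<'E'
from meas import *
c=load("top",5); r=c["color"][...,2].astype(float)
print("near",line(cast(c,edge(r,[*range(262,277),*range(293,314)],(233,246),'v'),.05)))
print("nose",line(cast(c,edge(r,(312,326),range(203,234),'h'),.05)))
hsv=cv2.cvtColor(c["color"],cv2.COLOR_RGB2HSV); W=cloud(c); z=W[...,2]
E
```

```text
near [88.1102, 0.3886, -0.0902]
nose [-2.0679, 0.4546, -0.1731]
```

```bash
python3 - <<'E'
import numpy as np
R=.379; th=np.radians(8.75); L=R*th; s0=.015; ds=.0005
S=[2,5,9,14,20,26,32,38,44,50,56,62,68,74,80,86,92,98,104,109,113,116,118,119]
p0=-np.radians(2.0)
h=lambda a:np.array([np.sin(a),-np.cos(a)])
tcp0=np.array([.4684,.0130]); rear=tcp0+np.array([.001,0])+.023*h(p0); off=np.array([-.001,0])
M=np.array([.4871,-.2196]); d=h(np.radians(6.75)); n=np.array([d[1],-d[0]])
s=0;a=p0;out={};pos=rear.copy()
path=[]
while s<.1205:
    path.append((s,*(pos-.023*h(a)+off),a,(pos-M)@d,(pos-M)@n)); 
    k=1/R if s0<=s<s0+L else 0
    pos=pos+ds*h(a+k*ds/2); a+=k*ds; s+=ds
path=np.array(path)
base=np.array([0,0,0.])
for i,s in enumerate(S):
    q=np.array([np.interp(s/1000,path[:,0],path[:,j]) for j in range(1,6)])
    cur=np.array([q[0]-tcp0[0],q[1]-tcp0[1],q[2]-p0])
    print(s,(cur-base).round(4).tolist(),"rear dock",(q[3:]*1000).round(1))
    if i%8==7: base=cur; print("--")
E
```

```text
2 [-0.0001, -0.002, 0.0] rear dock [-208.4   -6. ]
5 [-0.0002, -0.005, 0.0] rear dock [-205.4   -5.5]
9 [-0.0003, -0.009, 0.0] rear dock [-201.4   -4.9]
14 [-0.0005, -0.014, 0.0] rear dock [-196.5   -4.1]
20 [-0.001, -0.02, 0.0132] rear dock [-190.6   -3.3]
26 [-0.0014, -0.026, 0.029] rear dock [-184.6   -2.5]
32 [-0.0018, -0.032, 0.0449] rear dock [-178.7   -1.8]
38 [-0.002, -0.038, 0.0607] rear dock [-172.7   -1.2]
--
44 [-0.0002, -0.006, 0.0158] rear dock [-166.7   -0.7]
50 [-0.0002, -0.012, 0.0317] rear dock [-160.7   -0.3]
56 [-0.0002, -0.018, 0.0475] rear dock [-1.547e+02  1.000e-01]
62 [-0.0001, -0.024, 0.0633] rear dock [-148.7    0.3]
68 [0.0001, -0.03, 0.0792] rear dock [-142.7    0.4]
74 [0.0005, -0.036, 0.0923] rear dock [-136.7    0.4]
80 [0.0012, -0.042, 0.0923] rear dock [-130.7    0.4]
86 [0.0019, -0.048, 0.0923] rear dock [-124.7    0.4]
--
92 [0.0007, -0.006, 0.0] rear dock [-118.7    0.4]
98 [0.0014, -0.0119, 0.0] rear dock [-112.7    0.4]
104 [0.0021, -0.0179, 0.0] rear dock [-106.7    0.4]
109 [0.0027, -0.0228, 0.0] rear dock [-101.7    0.4]
113 [0.0032, -0.0268, 0.0] rear dock [-97.7   0.4]
116 [0.0035, -0.0298, 0.0] rear dock [-94.7   0.4]
118 [0.0038, -0.0318, 0.0] rear dock [-92.7   0.4]
119 [0.0039, -0.0328, 0.0] rear dock [-91.7   0.4]
--
```

play_rows(
  series=[
    [[1,-0.0001,-0.002,0,0],[1,-0.0002,-0.005,0,0],[1,-0.0003,-0.009,0,0],[1,-0.0005,-0.014,0,0],[1,-0.001,-0.02,0,0.0132],[1,-0.0014,-0.026,0,0.029],[1,-0.0018,-0.032,0,0.0449],[1,-0.002,-0.038,0,0.0607]],
  ],
)

```text
t: 6.75
tool_pos: [0.4661, -0.0253, 0.0981]
orientation: [0.043, -3.141, -0.0]
force: [-0.3, 1.3, 1.1]
opening: 0.0159
```

play_rows(
  series=[
    [[1,-0.0002,-0.006,0,0.0158],[1,-0.0002,-0.012,0,0.0317],[1,-0.0002,-0.018,0,0.0475],[1,-0.0001,-0.024,0,0.0633],[1,0.0001,-0.029,0,0.0765],[1,0.0003,-0.033,0,0.087],[1,0.0005,-0.036,0,0.0923],[1,0.0005,-0.036,0,0.0923]],
  ],
)

```text
t: 7.55
tool_pos: [0.4668, -0.0612, 0.0981]
orientation: [0.186, -3.136, 0.001]
force: [-2.2, -0.4, 1.4]
opening: 0.0158
```

```bash
python3 st.py; python3 -c "
from h import *
snap(6);  crop('top',6,240,160,400,260,5);crop('side',6,230,125,330,245,5)"; python3 st.py
```

```text
t 7.55 pos [ 0.4668 -0.0612  0.0981] jaw deg 96.8 zax [-0.    -0.001 -1.   ] F [-2.24 -0.4   1.37] T [-0.1   0.23  0.04] open 0.0158 q [-0.24 -0.11  1.99 -0.    1.27 -1.93]
t 7.65 pos [ 0.4668 -0.0609  0.0981] jaw deg 96.79 zax [-0. -0. -1.] F [-0.65 -1.37  1.66] T [-0.15  0.19 -0.09] open 0.0159 q [-0.24 -0.11  1.99 -0.    1.27 -1.93]
```

View pics/top6c.png

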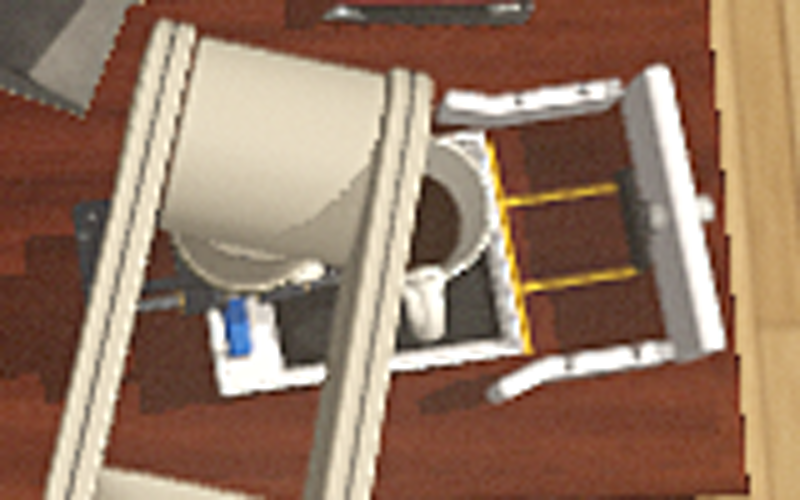

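View pics/side6c.png

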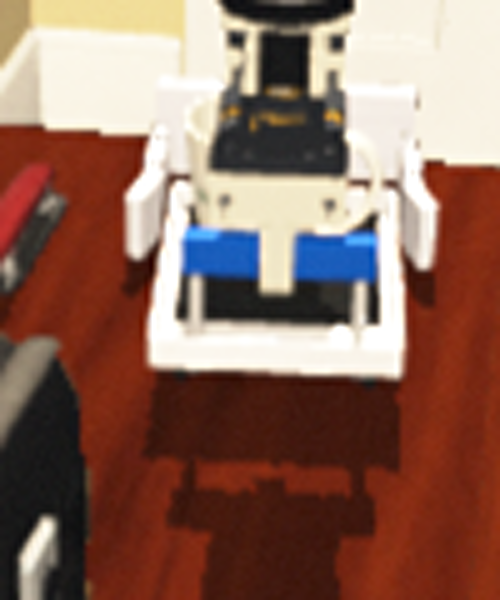

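```bash
python3 - <<'E'
from meas import *
c=load("top",6)
f=lambda l,h:cast(c,np.c_[240+(np.array(l,float)[:,0]+.5)/5-.5,160+(np.array(l,float)[:,1]+.5)/5-.5],h)[:,:2]
M=np.array([.4871,-.2196]);a=np.radians(6.75);d=np.array([np.sin(a),-np.cos(a)]);n=np.array([np.cos(a),np.sin(a)])
D=lambda P:(np.c_[(P-M)@d,(P-M)@n]*1000).round(1).tolist()
print("holes far/near",D(f([(518,100),(588,90),(570,365),(640,350)],.048)))
print("caddy near edge top",D(f([(225,395),(320,378),(395,367),(520,353)],.05)))
print("nose corners",D(f([(485,132),(527,350)],.05)))
r=c["color"][...,2].astype(float)
e=edge(r,[*range(288,304),*range(320,342)],(226,246),'v'); P=cast(c,e,.05)[:,:2]; print("near line",line(P), D(P[::6]))
E
```

```text
holes far/near [[54.6, 90.8], [102.5, 90.8], [56.3, -90.2], [103.6, -87.1]]
caddy near edge top [[-171.4, -77.6], [-107.9, -75.4], [-58.0, -75.3], [24.8, -77.9]]
nose corners [[28.3, 71.9], [29.7, -76.6]]
near line [-83.0689, 0.4005, -0.1512] [[-160.2, -78.4], [-140.4, -78.7], [-120.3, -78.0], [-47.3, -78.3], [-27.2, -77.8], [-7.2, -77.5], [12.9, -76.9]]
```

play_rows(
  series=[
    [[1,0.0004,-0.003,0,0],[1,0.0011,-0.009,0,0],[1,0.0018,-0.015,0,0],[1,0.0025,-0.021,0,0],[1,0.0032,-0.027,0,0],[1,0.0038,-0.032,0,0],[1,0.0043,-0.036,0,0],[1,0.0045,-0.038,0,0]],
  ],
)

```text
t: 8.45
tool_pos: [0.4714, -0.0992, 0.0981]
orientation: [-0.186, 3.136, -0.0]
force: [0.6, 0.8, 2.1]
opening: 0.0159
```

```bash
python3 st.py; python3 -c "
from h import *
snap(7);  crop('top',7,270,160,390,260,6);crop('side',7,240,135,330,225,6)
c=load('top',0)
f=lambda l,h:cast(c,np.c_[318+(np.array(l,float)[:,0]+.5)/8-.5,165+(np.array(l,float)[:,1]+.5)/8-.5],h)[:,:2]
M=np.array([.4871,-.2196]);a=np.radians(6.75);d=np.array([np.sin(a),-np.cos(a)])
print((f([(366,240),(392,390)],.057)-M)@d)
"; python3 st.py
```

```text
t 8.45 pos [ 0.4714 -0.0992  0.0981] jaw deg 96.77 zax [ 0. -0. -1.] F [0.56 0.83 2.08] T [0.25 0.1  0.04] open 0.0159 q [-0.31 -0.08  1.96 -0.    1.27 -2.  ]
[0.10927896 0.1079927 ]
t 8.55 pos [ 0.4714 -0.0992  0.0981] jaw deg 96.78 zax [ 0. -0. -1.] F [-0.9  -0.04 -0.34] T [-0.06  0.11  0.05] open 0.0156 q [-0.31 -0.08  1.96 -0.    1.27 -2.  ]
```

View pics/top7c.png

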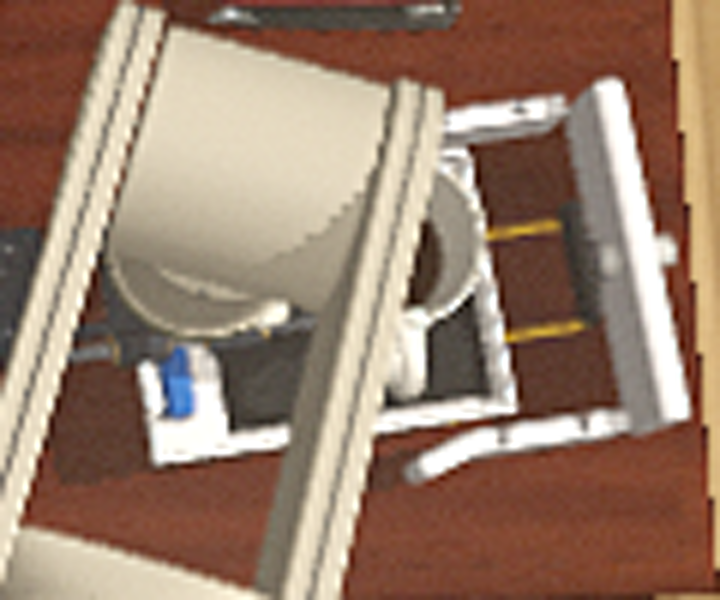

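View pics/side7c.png

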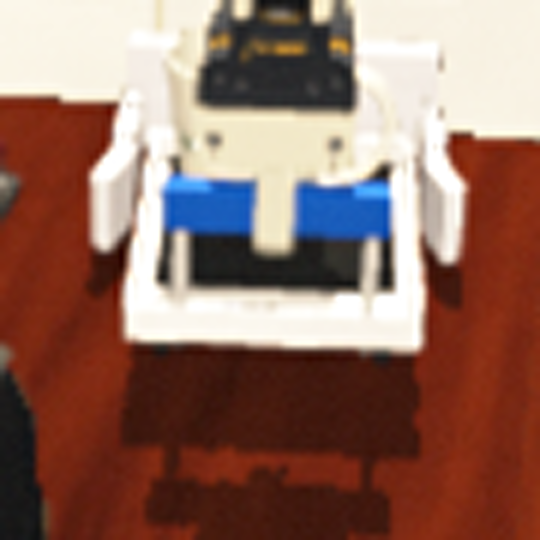

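play_rows(
  series=[
    [[1,0.0004,-0.003,0,0],[1,0.0008,-0.007,0,0],[1,0.0013,-0.011,0,0],[1,0.0018,-0.015,0,0],[1,0.002,-0.0174,0,0],[1,0.0022,-0.019,0,0],[1,0.0024,-0.02,0,0],[1,0.0024,-0.02,0,0]],
  ],
)

```text
t: 9.35
tool_pos: [0.4738, -0.1189, 0.0981]
orientation: [-0.186, 3.136, -0.0]
force: [0.2, -0.6, -0.4]
opening: 0.016
```

play_rows(
  series=[
    [[1,0.0001,-0.001,0,0],[1,0.0003,-0.0025,0,0],[1,0.0004,-0.0035,0,0],[1,0.0005,-0.004,0,0],[1,0.0005,-0.004,0,0]],
  ],
)

```text
t: 9.85
tool_pos: [0.4742, -0.1228, 0.0981]
orientation: [-0.186, 3.136, -0.0]
force: [-0.2, 0.8, 0.3]
opening: 0.0158
```

```bash
cat >> st.py <<'E'
def av(n=8):
    from plant import read_camera
    a=np.radians(6.75); d=np.array([np.sin(a),-np.cos(a),0]); f=[];x=[]
    for i in range(n):
        s=sensors.read_state(); f.append(-s["force"]@d); x.append((s["tool_pos"]-[.4714,-.0992,0])@d*1000); read_camera("side")
    print("F along",np.round(f,1).tolist(),"mean",np.mean(f).round(2),"adv",np.round(x,2).tolist())
E
python3 -c "
import st; st.st(); st.av(6)
from h import *
snap(8,('top',));  crop('top',8,270,160,390,260,6)"
```

```text
t 9.85 pos [ 0.4742 -0.1228  0.0981] jaw deg 96.8 zax [ 0. -0. -1.] F [-0.17  0.76  0.26] T [ 0.15 -0.04  0.11] open 0.0158 q [-0.36 -0.06  1.94 -0.    1.27 -2.05]
F along [0.8, -0.1, -0.3, -0.2, 0.8, -0.5] mean 0.07 adv [23.77, 23.72, 23.76, 23.73, 23.75, 23.75]
```

View pics/top8c.png

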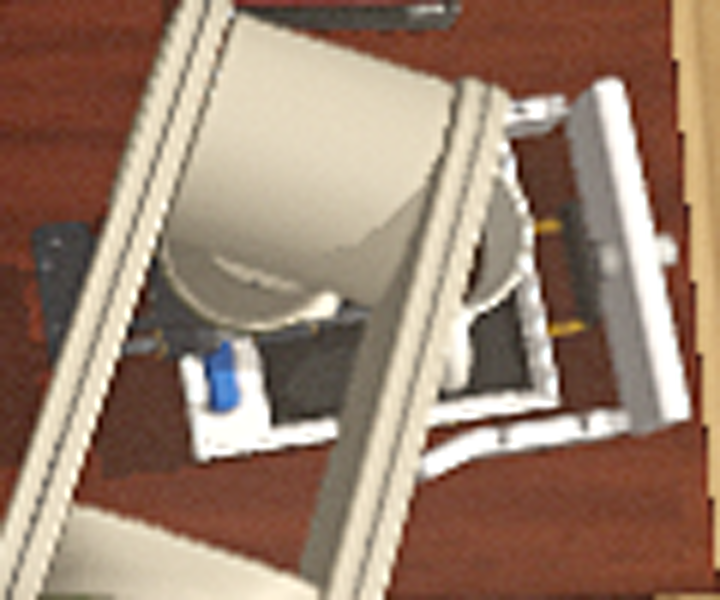

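play_rows(
  series=[
    [[1,0.0001,-0.001,0,0],[1,0.0002,-0.002,0,0],[1,0.0004,-0.003,0,0],[1,0.0005,-0.004,0,0],[1,0.0006,-0.005,0,0],[1,0.0006,-0.005,0,0]],
  ],
)

```text
t: 10.8
tool_pos: [0.4749, -0.1279, 0.0981]
orientation: [-0.186, 3.136, -0.0]
force: [1.3, 1.3, -0.6]
opening: 0.0156
```

play_rows(
  series=[
    [[1,0.0001,-0.001,0,0],[1,0.0002,-0.002,0,0],[1,0.0004,-0.003,0,0],[1,0.0005,-0.004,0,0],[1,0.0005,-0.004,0,0]],
  ],
)

```text
t: 11.3
tool_pos: [0.4754, -0.1319, 0.0981]
orientation: [-0.186, 3.136, -0.0]
force: [1.4, 0.4, 0.0]
opening: 0.016
```

```bash
python3 -c "
import st; st.st(); st.av(4)
from h import *
snap(9,('top',));  crop('top',9,270,160,390,260,6)"
```

```text
t 11.3 pos [ 0.4754 -0.1319  0.0981] jaw deg 96.8 zax [ 0. -0. -1.] F [1.43 0.37 0.02] T [ 0.08 -0.1   0.04] open 0.016 q [-0.37 -0.05  1.93 -0.    1.27 -2.06]
F along [0.2, -0.6, -0.8, -1.4] mean -0.62 adv [32.91, 32.89, 32.9, 32.89]
```

View pics/top9c.png

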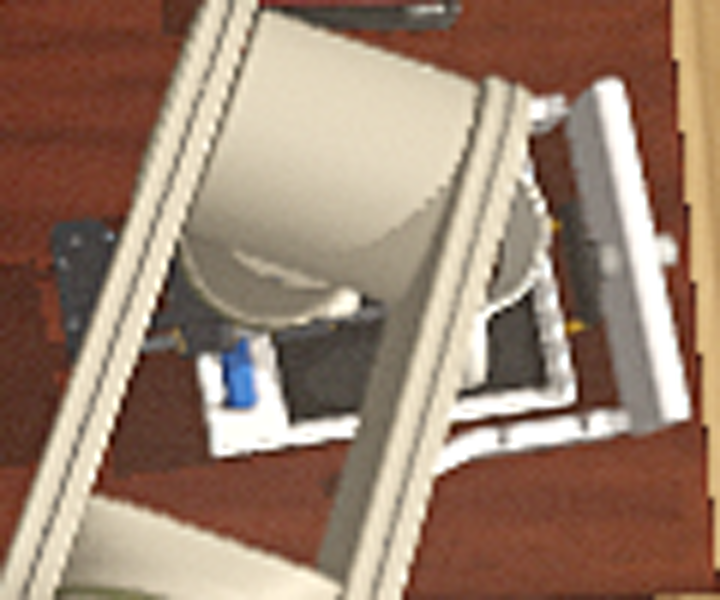

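play_rows(
  series=[
    [[1,0.0001,-0.001,0,0],[1,0.0002,-0.0015,0,0],[1,0.0002,-0.002,0,0],[1,0.0002,-0.002,0,0],[1,0.0002,-0.002,0,0]],
  ],
)

```text
t: 12.05
tool_pos: [0.4756, -0.1337, 0.0981]
orientation: [-0.186, 3.136, -0.0]
force: [0.1, 0.2, 0.7]
opening: 0.0157
```

play_rows(
  series=[
    [[1,0.0001,-0.0005,0,0],[1,0.0001,-0.001,0,0],[1,0.0002,-0.0015,0,0],[1,0.0002,-0.0015,0,0],[1,0.0002,-0.0015,0,0]],
  ],
)

```text
t: 12.55
tool_pos: [0.4758, -0.1353, 0.0982]
orientation: [-0.186, 3.136, -0.0]
force: [0.4, 0.4, 1.0]
opening: 0.0157
```

```bash
python3 -c "
import st; st.st(); st.av(4)"
```

```text
t 12.55 pos [ 0.4758 -0.1353  0.0982] jaw deg 96.8 zax [ 0. -0. -1.] F [0.38 0.36 1.04] T [ 0.13 -0.11  0.07] open 0.0157 q [-0.38 -0.05  1.92 -0.    1.27 -2.07]
F along [0.3, -0.1, -0.7, -0.7] mean -0.28 adv [36.33, 36.34, 36.33, 36.33]
```

Still free; single steps from here, checking each.

play_rows(
  series=[
    [[1,0.0001,-0.0005,0,0],[1,0.0001,-0.001,0,0],[1,0.0002,-0.0015,0,0],[1,0.0002,-0.0015,0,0],[1,0.0002,-0.0015,0,0]],
  ],
)

```text
t: 13.25
tool_pos: [0.476, -0.1368, 0.0982]
orientation: [-0.186, 3.136, -0.0]
force: [1.2, 0.8, -0.5]
opening: 0.0159
```

play_rows(
  series=[
    [[1,0.0001,-0.0005,0,0],[1,0.0001,-0.001,0,0],[1,0.0002,-0.0013,0,0],[1,0.0002,-0.0013,0,0],[1,0.0002,-0.0013,0,0]],
  ],
)

```text
t: 13.75
tool_pos: [0.4761, -0.138, 0.0981]
orientation: [0.186, -3.136, 0.0]
force: [1.0, 1.5, 0.1]
opening: 0.0158
```

play_rows(
  series=[
    [[1,0.0001,-0.0005,0,0],[1,0.0001,-0.001,0,0],[1,0.0001,-0.001,0,0],[1,0.0001,-0.001,0,0]],
  ],
)

```text
t: 14.15
tool_pos: [0.4763, -0.1391, 0.0981]
orientation: [-0.186, 3.136, -0.0]
force: [0.5, -0.8, 0.3]
opening: 0.0159
```

```bash
python3 -c "
import st; st.st(); st.av(4)"
```

```text
t 14.15 pos [ 0.4763 -0.1391  0.0981] jaw deg 96.8 zax [ 0. -0. -1.] F [ 0.5  -0.78  0.28] T [ 0.13 -0.11  0.06] open 0.0159 q [-0.39 -0.04  1.92 -0.    1.27 -2.08]
F along [-0.8, 1.0, 0.3, -0.4] mean 0.03 adv [40.15, 40.16, 40.15, 40.14]
```

play_rows(
  series=[
    [[1,0.0001,-0.0005,0,0],[1,0.0001,-0.001,0,0],[1,0.0001,-0.001,0,0],[1,0.0001,-0.001,0,0]],
  ],
)

```text
t: 14.75
tool_pos: [0.4763, -0.14, 0.0981]
orientation: [-0.186, 3.136, -0.0]
force: [1.5, 0.8, 0.2]
opening: 0.0158
```

play_rows(
  series=[
    [[1,0.0001,-0.0005,0,0],[1,0.0001,-0.001,0,0],[1,0.0001,-0.001,0,0],[1,0.0001,-0.001,0,0]],
  ],
)

```text
t: 15.15
tool_pos: [0.4765, -0.141, 0.0981]
orientation: [-0.186, 3.136, -0.0]
force: [0.7, 0.7, 0.2]
opening: 0.0157
```

play_rows(
  series=[
    [[1,0.0001,-0.0005,0,0],[1,0.0002,-0.001,0,0],[1,0.0002,-0.001,0,0],[1,0.0002,-0.001,0,0]],
  ],
)

```text
t: 15.55
tool_pos: [0.4766, -0.1421, 0.0981]
orientation: [0.186, -3.136, 0.0]
force: [0.9, 0.4, 0.5]
opening: 0.0161
```

```bash
python3 -c "
import st; st.st(); st.av(3)
from h import *
snap(10,('top',));  crop('top',10,270,160,390,260,6)"
```

```text
t 15.55 pos [ 0.4766 -0.1421  0.0981] jaw deg 96.8 zax [-0. -0. -1.] F [0.87 0.35 0.47] T [ 0.12 -0.14  0.1 ] open 0.0161 q [-0.39 -0.04  1.92 -0.    1.27 -2.08]
F along [0.2, 0.5, 0.6] mean 0.47 adv [43.17, 43.15, 43.17]
```

View pics/top10c.png

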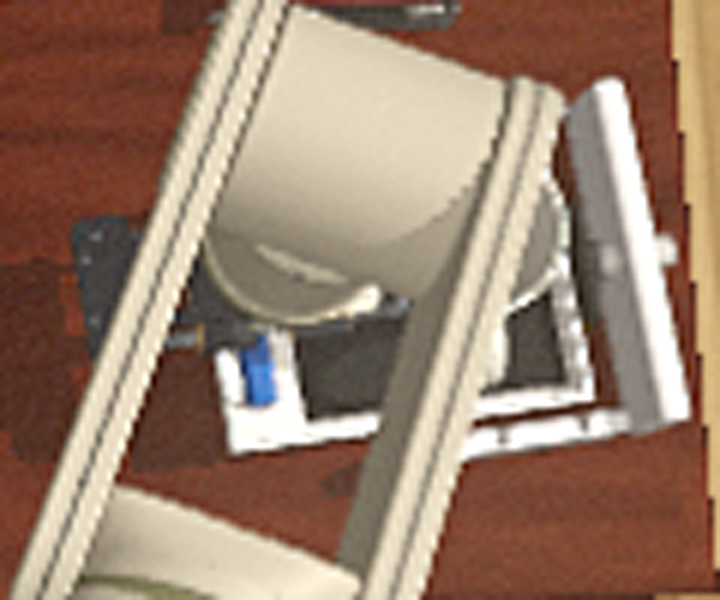

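play_rows(
  series=[
    [[1,0.0001,-0.0005,0,0],[1,0.0001,-0.001,0,0],[1,0.0001,-0.001,0,0],[1,0.0001,-0.001,0,0]],
  ],
)

```text
t: 16.15
tool_pos: [0.4767, -0.143, 0.0981]
orientation: [-0.186, 3.136, -0.0]
force: [1.1, 0.6, 0.8]
opening: 0.0161
```

play_rows(
  series=[
    [[1,0.0001,-0.0005,0,0],[1,0.0001,-0.001,0,0],[1,0.0001,-0.001,0,0],[1,0.0001,-0.001,0,0]],
  ],
)

```text
t: 16.55
tool_pos: [0.4768, -0.144, 0.0981]
orientation: [-0.186, 3.136, -0.0]
force: [0.2, 0.8, 1.1]
opening: 0.0157
```

play_rows(
  series=[
    [[1,0.0001,-0.0005,0,0],[1,0.0001,-0.001,0,0],[1,0.0001,-0.001,0,0],[1,0.0001,-0.001,0,0]],
  ],
)

```text
t: 16.95
tool_pos: [0.477, -0.1451, 0.0981]
orientation: [-0.186, 3.136, -0.0]
force: [0.9, 0.5, 0.6]
opening: 0.016
```

play_rows(
  series=[
    [[1,0.0001,-0.0005,0,0],[1,0.0001,-0.001,0,0],[1,0.0001,-0.001,0,0],[1,0.0001,-0.001,0,0]],
  ],
)

```text
t: 17.35
tool_pos: [0.4771, -0.1461, 0.0981]
orientation: [-0.186, 3.136, -0.0]
force: [-0.1, 0.8, 0.0]
opening: 0.016
```

play_rows(
  series=[
    [[1,0.0001,-0.0005,0,0],[1,0.0001,-0.001,0,0],[1,0.0001,-0.001,0,0],[1,0.0001,-0.001,0,0]],
  ],
)

```text
t: 17.75
tool_pos: [0.4771, -0.1467, 0.0982]
orientation: [0.186, -3.136, -0.001]
force: [-0.1, 4.0, 1.4]
opening: 0.0156
```

```bash
python3 -c "
import st; st.st(); st.av(4)"
```

```text
t 17.75 pos [ 0.4771 -0.1467  0.0982] jaw deg 96.81 zax [-0.  0. -1.] F [-0.07  4.03  1.42] T [ 0.64 -0.02  0.06] open 0.0156 q [-0.4  -0.03  1.91  0.    1.27 -2.09]
F along [4.0, 3.8, 2.8, 4.2] mean 3.7 adv [47.88, 47.9, 47.91, 47.94]
```

play_rows(
  series=[
    [[1,0,-0.0004,0,0],[1,0.0001,-0.0008,0,0],[1,0.0001,-0.0008,0,0]],
  ],
)

```text
t: 18.25
tool_pos: [0.4772, -0.1474, 0.0981]
orientation: [0.187, -3.136, -0.001]
force: [0.2, 5.2, 3.0]
opening: 0.0158
```

```bash
python3 -c "
import st; st.st(); st.av(2)"
```

```text
t 18.25 pos [ 0.4772 -0.1474  0.0981] jaw deg 96.81 zax [-0.     0.001 -1.   ] F [0.25 5.18 2.96] T [ 1.04 -0.02  0.04] open 0.0158 q [-0.4  -0.03  1.91  0.    1.27 -2.09]
F along [5.1, 6.4] mean 5.77 adv [48.54, 48.49]
```

play_rows(
  series=[
    [[1,0,-0.0004,-0.0001,0],[1,0.0001,-0.0008,-0.0002,0],[1,0.0001,-0.0011,-0.0002,0],[1,0.0001,-0.0011,-0.0002,0]],
  ],
)

```text
t: 18.75
tool_pos: [0.4773, -0.1479, 0.0981]
orientation: [0.187, -3.136, -0.003]
force: [-1.1, 9.6, 4.8]
opening: 0.016
```

```bash
python3 -c "
import st; st.st(); st.av(4)"
```

```text
t 18.75 pos [ 0.4773 -0.1479  0.0981] jaw deg 96.82 zax [-0.     0.002 -1.   ] F [-1.14  9.59  4.76] T [1.45 0.09 0.05] open 0.016 q [-0.4  -0.03  1.91  0.    1.27 -2.09]
F along [9.7, 9.2, 9.7, 8.8] mean 9.34 adv [49.09, 49.1, 49.1, 49.09]
```

play_rows(
  series=[
    [[1,0,-0.0002,0,0],[1,0,-0.0002,0,0],[1,0,-0.0002,0,0],[1,0,-0.0002,0,0],[1,0,-0.0002,0,0],[1,0,-0.0002,0,0],[1,0,-0.0002,0,0],[1,0,-0.0002,0,0]],
  ],
)

```text
t: 19.75
tool_pos: [0.4773, -0.148, 0.0981]
orientation: [0.187, -3.136, -0.003]
force: [-1.5, 9.5, 6.3]
opening: 0.0156
```

play_rows(
  series=[
    [[1,0,0.0005,0,0],[1,-0.0001,0.001,0.0001,0],[1,-0.0002,0.0015,0.0001,0],[1,-0.0002,0.002,0.0002,0],[1,-0.0003,0.0024,0.0002,0],[1,-0.0003,0.0027,0.0002,0],[1,-0.0003,0.0027,0.0002,0]],
  ],
)

```text
t: 20.45
tool_pos: [0.4771, -0.1466, 0.0981]
orientation: [-0.186, 3.136, -0.001]
force: [0.7, 1.3, 0.9]
opening: 0.0156
```

```bash
python3 -c "
import st; st.st(); st.av(4)"
```

```text
t 20.45 pos [ 0.4771 -0.1466  0.0981] jaw deg 96.8 zax [ 0. -0. -1.] F [0.71 1.32 0.93] T [ 0.45 -0.22  0.07] open 0.0156 q [-0.4  -0.03  1.91 -0.    1.26 -2.09]
F along [1.2, 1.6, 1.8, 0.6] mean 1.3 adv [47.76, 47.78, 47.77, 47.73]
```

play_rows(
  series=[
    [[1,0,0.0003,0,0],[1,0,0.0003,0,0],[0.55,0,0.0003,0,0],[0.4,0,0.0003,0,0],[0.2,0,0.0003,0,0],[0,0,0.0003,0,0],[-0.2,0,0.0003,0,0],[-0.2,0,0.0003,0,0]],
  ],
)

```text
t: 21.45
tool_pos: [0.477, -0.1461, 0.0981]
orientation: [0.186, -3.136, 0.0]
force: [-0.5, -0.2, -0.4]
opening: 0.054
```

```bash
python3 -c "
import st; st.st()
from h import *
snap(11); crop('top',11,270,160,390,260,6);crop('side',11,240,135,330,225,6)"
```

```text
t 21.45 pos [ 0.477  -0.1461  0.0981] jaw deg 96.81 zax [-0. -0. -1.] F [-0.49 -0.21 -0.38] T [0.05 0.02 0.04] open 0.054 q [-0.4  -0.03  1.91 -0.    1.26 -2.09]
```

View pics/top11c.png

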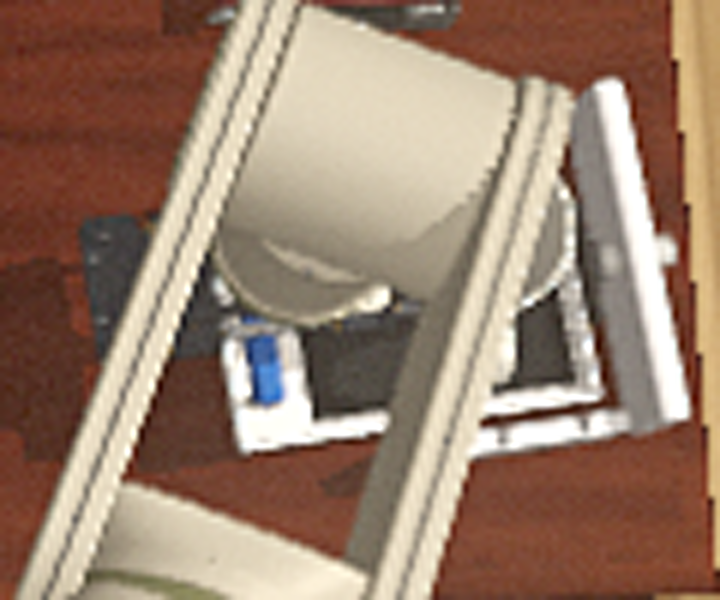

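View pics/side11c.png

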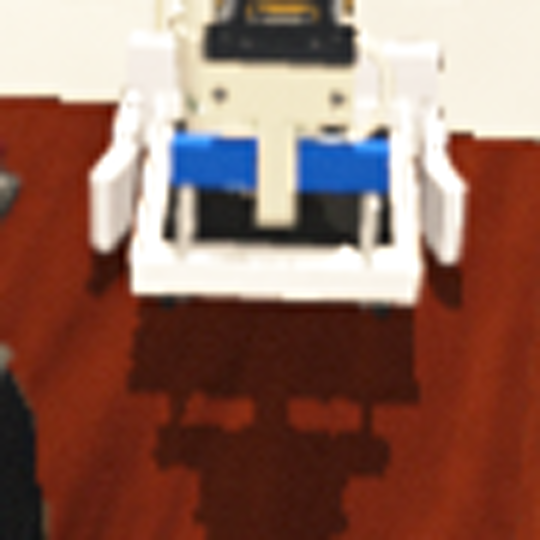

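play_rows(
  series=[
    [[-0.2,0,0,0.005,0],[-0.2,0,0,0.015,0],[-0.2,0,0,0.03,0],[-0.2,0,0,0.06,0],[-0.2,0,0,0.1,0],[-0.2,0,0,0.14,0],[-0.2,0,0,0.18,0],[-0.2,0,0,0.2,0]],
  ],
)

```text
t: 22.35
tool_pos: [0.4782, -0.1466, 0.3044]
orientation: [-0.186, 3.13, -0.005]
force: [1.0, -0.1, -0.3]
opening: 0.0555
```

play_rows(
  series=[
    [[-0.2,0,0.02,0,0],[-0.2,0,0.06,0,0],[-0.2,0,0.1,0,0],[-0.2,0,0.14,0,0],[-0.2,0,0.18,0,0],[-0.2,0,0.22,0,0],[-0.2,0,0.24,0,0],[-0.2,0,0.24,0,0]],
  ],
)

```text
t: 23.15
tool_pos: [0.4769, 0.0964, 0.2998]
orientation: [-0.192, 3.134, 0.001]
force: [-0.4, -0.0, -0.7]
opening: 0.0558
```

```bash
python3 -c "
import st; st.st()
from meas import *
snap(12); crop('top',12,250,160,390,260,5);crop('side',12,230,125,340,225,6)
c=load('top',12)
r=c['color'][...,2].astype(float)
hsv=cv2.cvtColor(c['color'],cv2.COLOR_RGB2HSV)
b=(hsv[...,0]>100)&(hsv[...,0]<125)&(hsv[...,1]>150)&(hsv[...,2]>90); b[:,:270]=0;b[:,350:]=0;b[:170]=0;b[250:]=0
Q=cast(c,np.argwhere(b)[:,::-1],.116)[:,:2]; print(cv2.minAreaRect(Q.astype(np.float32)))
"
```

```text
t 23.15 pos [0.4769 0.0964 0.2998] jaw deg 97.01 zax [ 0.002  0.001 -1.   ] F [-0.44 -0.05 -0.67] T [0.07 0.04 0.04] open 0.0558 q [ 0.09 -0.2   1.69  0.    1.65 -1.6 ]
((0.4757346212863922, -0.1423613727092743), (0.11093182116746902, 0.01361563615500927), 6.525512218475342)
```

View pics/top12c.png

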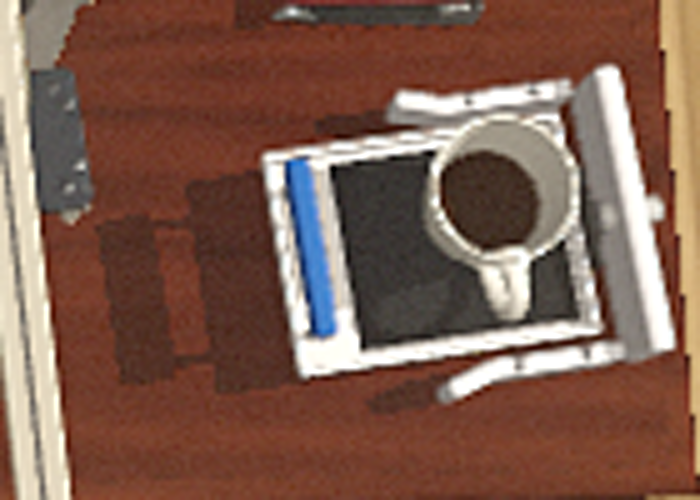

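View pics/side12c.png

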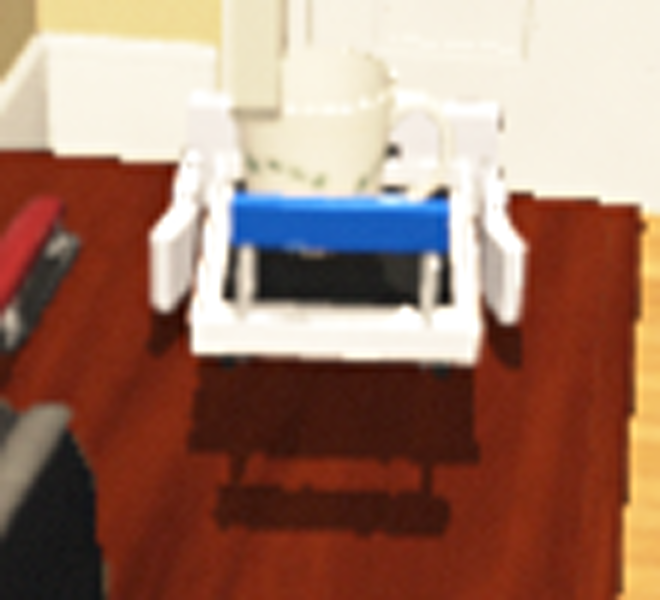

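```bash
python3 - <<'E'
from meas import *
M=np.array([.4871,-.2196]);a=np.radians(6.75);d=np.array([np.sin(a),-np.cos(a)])
for k in (9,10,11,12):
    c=load("top",k); im=c["color"].astype(float)
    hsv=cv2.cvtColor(c["color"],cv2.COLOR_RGB2HSV)
    # nose rim outer edge, rows 214..223
    e=edge(im[...,2],(360,375),range(216,225),'h'); P=cast(c,e,.05)[:,:2]; 
    rr=edge(im[...,2],(298,318),range(224,232),'h'); Q=cast(c,rr,.05)[:,:2]
    b=(hsv[...,0]>100)&(hsv[...,0]<125)&(hsv[...,1]>150)&(hsv[...,2]>90); b[:,:270]=0;b[:,350:]=0;b[:217]=0;b[226:]=0
    B=cast(c,np.argwhere(b)[:,::-1],.116)[:,:2]
    print(k,"nose",np.median((P-M)@d*1000).round(1),"rear",np.median((Q-M)@d*1000).round(1),"blue",np.median((B-M)@d*1000).round(1),len(B))
E
```

```text
9 nose 99.8 rear -102.6 blue -92.1 23
10 nose 110.3 rear -92.5 blue -81.2 23
11 nose 114.2 rear -88.6 blue -77.1 25
12 nose 114.2 rear -88.6 blue -77.6 37
```

```bash
python3 -c "
from plant import robot
print(robot.close_job())"
```

```text
the job is handed in; nothing more can be done
None
```

The caddy is parked nose-on at the buffer, standing free, and I handed the job in at about 23 s of robot time.

**What I did**
- I held the blue grip at 30 N and rolled the caddy straight for about 90 mm, with the nose still short of the dock. It then went through one smooth arc of 8.75° onto the dock's line.
- I crept forward until I felt the buffer, at about 113–114 mm inside the mouth. I pressed at a mean 9.3 N, then about 9.5 N, for roughly 1.3 s in all. The highest reading along the push was 9.7 N, though the force was not recorded at every instant.
- I eased back to about 1 N, backed off another 0.3 mm, opened the fingers, lifted straight up and moved clear.

**Last checks**
- **Position:** The nose measured 114.2 mm inside the dock both before and after the gripper withdrew, so the caddy did not roll back. That agrees with how far the tool had moved.
- **Squareness:** The gripper held the caddy within about 0.1° of the dock's direction. After release, the grip alone measured about 0.2° off.
- **Mug and surroundings:** The mug is standing in its place on the deck. The stapler and dock look unmoved in the last pictures. The clip dish and eraser were off to the left, away from the work, and I did not check them again.

**Not confirmed**
- **Castors:** I could not see them. I take them as straight from about 90 mm of straight rolling after the arc and only about 2 mm of easing back.
- **Sideways position:** The estimates disagreed by about 2 mm, against 9 mm of clearance on each side. The caddy may sit 1–3 mm nearer the robot-side rail.
- **Wheels on the surface:** While pressing, the tool felt 5–6 N of upward push, because the grip sits higher than the buffer. The tool's height stayed the same, so I believe the wheels stayed down, but I did not see them directly.

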